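# Record a pointing note of the optics on the staging plate

## Robot

A 7-joint arm with a two-finger parallel gripper is mounted at the origin on the work surface. World frame = base frame: x ahead of the robot, y to its left, z up, the work surface at z = 0. Lengths are in m, angles in rad, forces in N, time in s.
With the tool pointing down it reaches from about 0.35 to 0.775 m from the base axis. Payload 3.1 kg.
Tool frame: the origin (TCP) lies between the finger pads; the fingertips stand 25 mm ahead of it and the grasp point (between the pads) lies 6 mm ahead of it (r.tcp_to_tips is the distance from the TCP to the fingertips, in m); z points along the fingers, x is the direction in which the jaws open and shut, and the axes are right-handed (so a half turn about z gives the same grasp; the last joint's range is limited). The gripper opens to 85 mm and grips with 20 to 120 N. Pads are 22 mm wide; open, the fingers measure 114 mm over their backs; the gripper's body (76 mm by 85 mm) begins 54 mm behind the grasp point. The pads swing forward as they close: fully open they stand 13 mm farther back than shut.
Start: joints at [1.274, 0.311, 0.014, 1.512, -0.004, 1.319, -0.027], TCP at [0.139, -0.532, 0.236] pointing down, gripper open.
Joint ranges: [-2.7, 2.7], [-0.3, 1.91], [-1.27, 1.3], [0.12, 2.57], [-1.44, 4.58], [0.2, 2.03], [-3.05, 3.05]. Speed limits (rad/s): [2.79, 2.79, 3.14, 3.14, 3.14, 3.14, 3.14].

## Interface

Orientations are given as a unit quaternion [w, x, y, z].
In Python, from rig import r gives the robot as it stands. Calls block until the motion is done:
- r.movep(position, orientation): joint-space move of the TCP to a pose.
- r.line_to(position, velocity=0.15, ori=None): straight line of the TCP; ori=None keeps the orientation; velocity is the mean speed in m/s.
- r.set_joints(angles): joint-space move.
- r.command_gripper(opening): opening from 0.0 (shut) to 1.0 (fully open); the grip force is fixed at half the most; returns when the fingers have stopped.
- r.pause(seconds).
- r.solve_ik(position, orientation): joint angles nearest the present ones, or None.
- r.snapshot(name): name is "side" or "top" or "wrist"; returns a dict with "image" (420x560x3 uint8, red, green, blue), "z_map" (420x560 float32, m along the optical axis (not along the pixel's ray), 0 where there is no reading), "K" (3x3 intrinsics, pixels), "R" (3x3) and "t" (3): a world point X has camera coordinates R X + t. Camera axes: x right, y down, z forward; pixel columns grow to the right and rows downward; lengths in m; the calibration is good to about 2 mm. A picture is of the moment at which its call begins.
A pose or a line that the arm cannot do raises r.MotionError and nothing moves.
- r.job_done(): hands the job in, once; it reports no verdict.
Readings, each from a call of its own:
- r.current_time(): time.
- r.current_q(): joint angles.
- r.current_joint_velocities(): joint speeds.
- r.current_effort(): joint torques, N m.
- r.current_tool_pos(): TCP position.
- r.current_eef_rot(): TCP orientation.
- r.current_contact_force(): force on the tool from outside, world axes, zero at the start.
- r.current_wrist_torque(): the same for the moment, N m.
- r.current_finger_gap(): opening from 0.0 (shut) to 1.0 (fully open).
Only numpy, scipy, OpenCV 4.12 (cv2) and the standard library are available. Lean on these libraries where they do the work, as an engineer would, in place of code of your own. Each camera call takes 0.05 s, during which the arm holds its last target.

## Task

Start the video note by pressing the push button on the recorder panel all the way down and letting it come up, then show on camera which optics go in next: point with the fingertips at the larger round lens holder, about 2 cm above the middle of its top edge, and stay there for two seconds, then point in the same way at the square slit holder, stay for two seconds, and finish still pointing there. Do not touch the plate or any holder on it, and leave the panel's knob and the parts in the tray as they are.

Things in the scene. Friction and masses are not known exactly. Their poses are not given: they have to be found in the camera images.
- plate: Aluminium staging plate with a grid of small dark dots, 160 (x) x 360 (y) x 12 mm thick, fixed. Origin: centre of its underside. The three holders stand on it side by side along its y axis, in any order, about 115 mm apart.
- lens: The larger round lens holder: white plastic ring 60 mm across and 14 mm thick, standing upright with a glass lens in it, on a short steel post and a black 50 x 50 mm foot. 105 mm tall, loose, 0.25 to 0.5 kg. Origin: centre of the foot's underside; z up, x is the ring's axis.
- lens_top (a point): Highest point of the larger ring, middle of its top edge, 105 mm above the holder's underside.
- slit: The square slit holder: white plastic plate 60 x 60 mm, 14 mm thick, with an upright slot 10 mm wide and 40 mm high through it, on the same post and foot. 105 mm tall, loose, 0.25 to 0.5 kg. Origin: centre of the foot's underside; z up, x square to the plate.
- slit_top (a point): Middle of the square plate's top edge, 105 mm above the holder's underside.
- small_lens: A smaller round lens holder, not to be pointed at: white ring 38 mm across on the same post and foot, 83 mm tall, loose, 0.25 to 0.5 kg. Origin: centre of the foot's underside.
- small_lens_top (a point): Highest point of the smaller ring, 83 mm above the holder's underside.
- rec (a joint): Travel of the panel's round push button: 0 up, 0.006 m fully down; it springs back, and takes about 5 N to push fully down.
- rec_top (a point): Centre of the top face of the push button, a grey round cap 26 mm across in a black housing, standing on a grey box (the recorder panel, 80 x 150 x 35 mm, fixed) nearer the robot than the plate, on its left or right. It is pressed straight down.
- level_mark (a point): A point on the rim of the panel's rotary knob (black, 36 mm across, with a raised bar grip), which stands 84 mm from the button on the same box. Leave it alone.
- cap: Black lens cap, a disc 36 mm across and 14 mm high, loose in the grey parts tray (80 x 140 x 22 mm, fixed), which lies on the other side from the panel. Origin: centre of its underside. Leave it alone.
- collar: Steel post collar, a ring 30 mm across and 12 mm high, loose in the same tray. Origin: centre of its underside. Leave it alone.
Mind the look-alikes: they are no part of the job. What is shaped like the lens but green or red is not meant.

How it is judged:
On the way, in this order (a step that is already met when the one before it is completed fails the run):
1. the push button is pressed down (value of joint rec above 0.0045 m), for 0.05 s.
2. the button is up again, and the fingertips dwell just above the larger ring's top without contact (horizontal distance between the grasp point and lens_top below 0.022 m and z of the grasp point in the frame of lens_top between 0.015 and 0.065 m and contact force between the fingers and anything else below 0.2 N and value of joint rec below 0.0015 m), for 1.5 s.
3. the fingertips dwell just above the square slit holder's top without contact (horizontal distance between the grasp point and slit_top below 0.022 m and z of the grasp point in the frame of slit_top between 0.015 and 0.065 m and contact force between the fingers and anything else below 0.2 N and value of joint rec below 0.0015 m), for 1.5 s.
At the end, for the whole second after the job is handed in: Still pointing, touching nothing: grasp point (19 mm behind the fingertips) within 22 mm sideways of the middle of the slit holder's top edge and 15 to 65 mm above it. Button up; holders and knob mark within 6 mm of their starts, cap and collar within 10 mm (all of step 3 and distance of each of lens_top, slit_top, small_lens_top, level_mark from where it was at the start of the episode below 0.006 m and distance of each of cap, collar from where it was at the start of the episode below 0.01 m).
It fails at once if the robot touches the larger lens holder (contact force between any of the fingers, the arm and lens above 0.3 N).
It fails at once if the robot touches the slit holder (contact force between any of the fingers, the arm and slit above 0.3 N).
It fails at once if the robot touches the smaller lens holder (contact force between any of the fingers, the arm and small_lens above 0.3 N).
It fails at once if the robot touches the staging plate (contact force between any of the fingers, the arm and plate above 0.3 N).
It fails at once if a holder, the knob, or a part in the tray is moved or lifted (holders and knob mark 6 mm, parts 10 mm) (not (distance of each of lens_top, slit_top, small_lens_top, level_mark from where it was at the start of the episode below 0.006 m and distance of each of cap, collar from where it was at the start of the episode below 0.01 m)).
It also fails if it takes over 48 s, if anything falls off the work surface, if the arm or the gripper's body presses on something with over 40 N, if the wrist force passes 120 N, or if a joint passes its speed limit or range.

## Working session

There is one attempt and no reset: what is moved stays moved. The work goes in short steps, each a Python script; the robot and the scene stay as the last script left them, time stands still between calls to the robot, and variables do not carry over. Pictures are saved under pics/ and viewed, and the job is handed in when it is done.

```bash
ls; mkdir -p pics; python3 - <<'E'
from rig import r
import cv2
for n in ["side","top","wrist"]:
    s=r.snapshot(n); cv2.imwrite(f"pics/{n}0.png",s["image"][:,:,::-1]); print(n,s["K"].tolist(),s["R"].round(3).tolist(),s["t"].round(3).tolist(), (-s["R"].T@s["t"]).round(3))
print(r.current_time(),r.current_tool_pos(),r.current_eef_rot(),r.current_q(),r.tcp_to_tips)
E
```

```text
pics
side [[400.46921593165985, 0.0, 278.8285131480952], [0.0, 400.46921593165985, 204.82379836089004], [0.0, 0.0, 1.0]] [[-0.785, -0.619, -0.016], [-0.397, 0.523, -0.754], [0.475, -0.586, -0.657]] [0.528, 0.283, 0.593] [0.246 0.526 0.612]
top [[439.14694083983846, 0.0, 280.56733242864203], [0.0, 439.14694083983846, 212.6439496474168], [0.0, 0.0, 1.0]] [[-0.008, -1.0, 0.023], [-0.992, 0.005, -0.127], [0.127, -0.024, -0.992]] [0.037, 0.61, 0.874] [0.495 0.054 0.944]
wrist [[338.0262226744353, 0.0, 279.31397012978607], [0.0, 338.0262226744353, 211.74254432307737], [0.0, 0.0, 1.0]] [[0.252, -0.968, -0.002], [-0.928, -0.242, 0.283], [-0.274, -0.07, -0.959]] [-0.549, -0.036, 0.379] [ 0.209 -0.513  0.373]
0.15 [ 0.1385115 -0.5317161  0.234968 ] [-5.23754207e-04  7.91236690e-01 -6.11509348e-01 -7.36657999e-04] [ 1.27429211  0.31155729  0.0139998   1.5126744  -0.00440925  1.31919955
 -0.02721073] 0.025
```

View pics/side0.png

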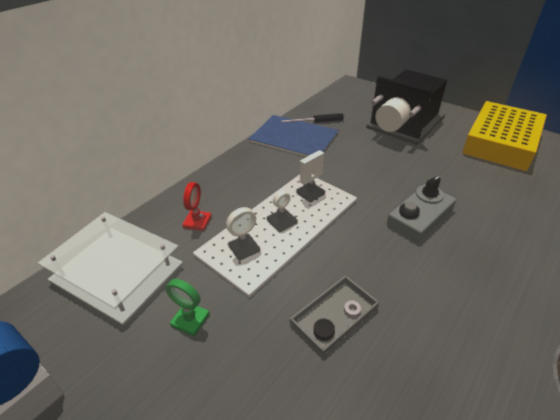

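View pics/top0.png

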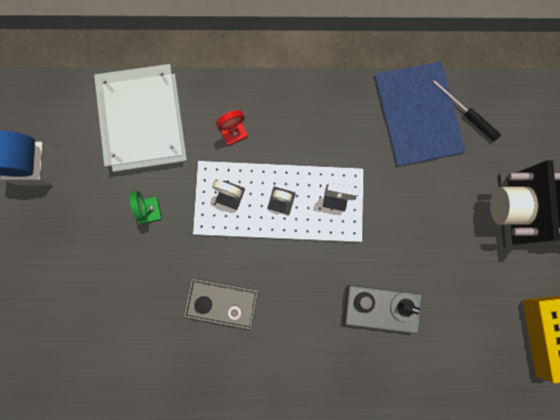

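View pics/wrist0.png

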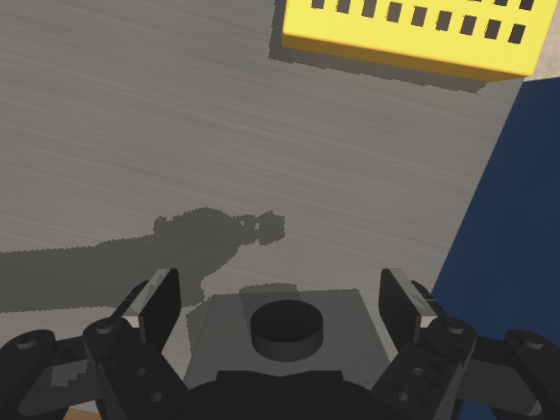

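The side and top views show, from left (+y) to right on the plate, the large ring (top image 228,188), the small ring (281,198) and the slit plate (340,192). The panel is at (385,310), with the round cap at (365,302) and the knob at (405,308). I'll zoom in and measure.

```bash
cat > h.py <<'E'
from rig import r
import numpy as np, cv2
def pc(s):
    z=s["z_map"];K=s["K"];v,u=np.mgrid[0:z.shape[0],0:z.shape[1]]
    c=np.stack([(u-K[0,2])/K[0,0]*z,(v-K[1,2])/K[1,1]*z,z],-1)
    w=(c-s["t"])@s["R"]; w[z<=0]=np.nan; return w
def px(s,X):
    c=s["R"]@np.array(X)+s["t"]; p=s["K"]@c; return p[:2]/p[2]
def cast(s,uv,h):
    d=s["R"].T@np.linalg.inv(s["K"])@np.array([uv[0],uv[1],1.]); o=-s["R"].T@s["t"]
    return o+d*(h-o[2])/d[2]
E
python3 - <<'E'
from h import *
t=r.snapshot("top"); s=r.snapshot("side")
def crop(s,a,b,c,d,k): return cv2.resize(s["image"][b:d,a:c,::-1],None,fx=k,fy=k,interpolation=cv2.INTER_CUBIC)
cv2.imwrite("pics/c1.png",crop(t,195,150,375,350,3)); 
cv2.imwrite("pics/c2.png",np.hstack([crop(t,340,280,430,340,4),crop(s,380,165,470,245,4)[:240]]))
cv2.imwrite("pics/c3.png",crop(s,200,140,350,280,4))
W=pc(t);Ws=pc(s)
for n,(u,v) in dict(lens=(228,186),sm=(283,194),slit=(341,190),btn=(365,302),knob=(405,308),panel=(385,320),plate=(255,230)).items(): print(n,W[v,u].round(4))
for n,(u,v) in dict(btn=(410,210),knob=(432,187)).items(): print('side',n,Ws[v,u].round(4))
# tall points over plate
for nm,P in (("top",W),("side",Ws)):
  for lo,hi,a,b in ((.108,.13,.1,.25),(.108,.13,-.16,-.03),(.088,.13,.01,.09)):
    m=(P[...,2]>lo)&(P[...,2]<hi)&(P[...,1]>a)&(P[...,1]<b)&(P[...,0]>.4)&(P[...,0]<.62)
    q=P[m]; print(nm,a,b,len(q), q.mean(0).round(4) if len(q) else '', q.min(0).round(3) if len(q) else '',q.max(0).round(3) if len(q) else '')
E
```

```text
lens [0.652  0.1345 0.1172]
sm [0.6397 0.029  0.0963]
slit [ 0.6435 -0.0817  0.1166]
btn [ 0.4272 -0.1344  0.0533]
knob [ 0.4168 -0.207   0.0782]
panel [ 0.3892 -0.1786  0.0326]
plate [0.5768 0.0868 0.012 ]
side btn [ 0.4228 -0.1238  0.0532]
side knob [ 0.4128 -0.2076  0.0657]
top 0.1 0.25 0   
top -0.16 -0.03 0   
top 0.01 0.09 0   
side 0.1 0.25 0   
side -0.16 -0.03 0   
side 0.01 0.09 0
```

```bash
sleep 1
```

```text
(no output)
```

View pics/c1.png

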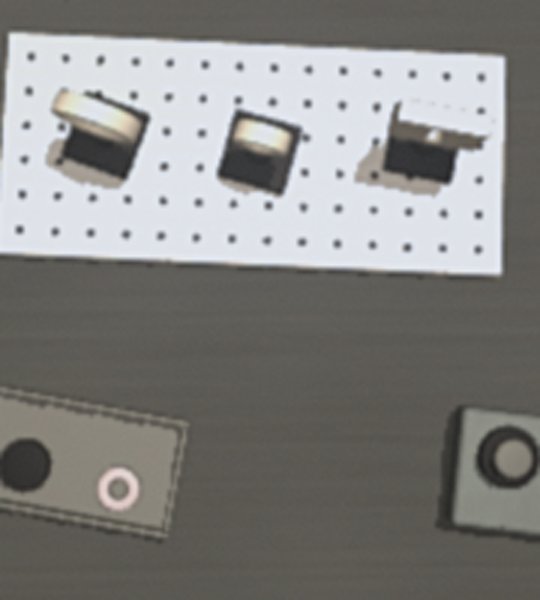

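View pics/c2.png

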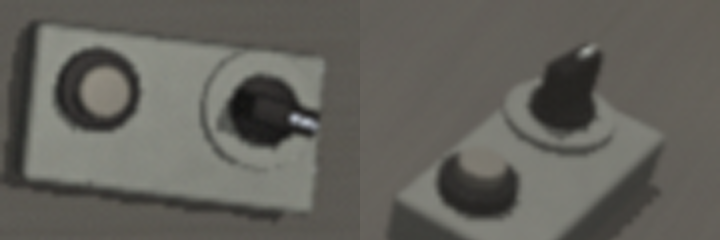

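View pics/c3.png

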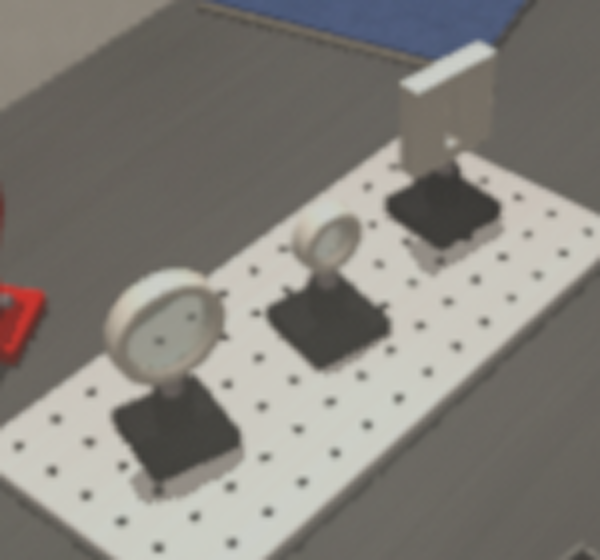

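The button's grey cap is at top (365.5,302.5) and side (about 410,205). The knob with its bar is at (405,308). Large ring, small ring and slit plate are confirmed. My x window for the point cloud was wrong, so I'm measuring again.

```bash
python3 - <<'E'
from h import *
t=r.snapshot("top"); s=r.snapshot("side")
W=pc(t);Ws=pc(s)
for nm,P in (("top",W),("side",Ws)):
  for lo,hi,a,b in ((.112,.13,.08,.25),(.112,.13,-.16,-.03),(.09,.13,.0,.07)):
    m=(P[...,2]>lo)&(P[...,2]<hi)&(P[...,1]>a)&(P[...,1]<b)&(P[...,0]>.56)&(P[...,0]<.72)
    q=P[m]; print(nm,a,b,len(q), np.median(q,0).round(4),((q.min(0)+q.max(0))/2).round(4), q.min(0).round(3),q.max(0).round(3)) 
  m=(abs(P[...,0]-.427)<.03)&(abs(P[...,1]+.13)<.03)&(P[...,2]>.048); q=P[m]
  print("btn",len(q),q.mean(0).round(4),q.min(0).round(4),q.max(0).round(4))
# circle of brighter cap in top, side
for nm,S,(u,v) in (("top",t,(365,302)),("side",s,(411,205))):
  hsv=S["image"][v-14:v+15,u-14:u+15]; print(nm); print(hsv[::2,::2].mean(-1).astype(int))
  print((1000*pc(S)[v-14:v+15:2,u-14:u+15:2,2]).round())
E
```

```text
top 0.08 0.25 126 [0.6519 0.1399 0.1159] [0.6508 0.1425 0.1166] [0.639 0.125 0.112] [0.663 0.16  0.121]
top -0.16 -0.03 239 [ 0.6452 -0.084   0.1172] [ 0.6457 -0.0848  0.117 ] [ 0.634 -0.114  0.112] [ 0.658 -0.055  0.122]
top 0.0 0.07 88 [0.6391 0.031  0.0939] [0.6396 0.0319 0.0941] [0.631 0.019 0.09 ] [0.649 0.045 0.098]
btn 214 [ 0.4272 -0.134   0.0542] [ 0.4072 -0.1538  0.048 ] [ 0.4449 -0.1152  0.0611]
side 0.08 0.25 108 [0.652  0.1422 0.1154] [0.6526 0.1414 0.1154] [0.642 0.124 0.112] [0.663 0.159 0.119]
side -0.16 -0.03 145 [ 0.6458 -0.0835  0.1171] [ 0.6469 -0.0842  0.1158] [ 0.634 -0.115  0.112] [ 0.66  -0.054  0.119]
side 0.0 0.07 60 [0.6397 0.0339 0.0938] [0.6407 0.0327 0.0934] [0.633 0.02  0.09 ] [0.649 0.046 0.097]
btn 135 [ 0.4273 -0.1312  0.0546] [ 0.4083 -0.1468  0.0481] [ 0.4464 -0.1175  0.0602]
top
[[139 139 136 135 136 133 126 117 112 109 101  90  82  81  78]
 [140 139 138 139 140 144 140 138 143 140 137 135 135 131 121]
 [142 140 139 142 129  86  72  71  92 129 139 139 138 138 137]
 [140 139 143  94  48  54  56  53  51  55 101 141 139 137 137]
 [139 141 103  47  56
[... 2815 characters left out ...]
. 42.]
 [ 1.  1.  1.  0. -0. 34. 35. 36. 35. 35. 36. 37. 37. 42. 41.]
 [ 1. -1.  0. 34. 38. 35. 59. 35. 37. 35. 37. 36. 37. 33. 37.]
 [ 1. -0. 35. 48. 57. 58. 57. 58. 58. 36. 36. 38. 37. 35. 37.]
 [ 1. 36. 47. 46. 58. 58. 56. 57. 58. 59. 35. 36. 34. 37. 35.]
 [35. 47. 48. 50. 54. 55. 56. 57. 59. 57. 47. 35. 35. 35. 37.]
 [35. 44. 47. 48. 50. 55. 57. 57. 56. 52. 48. 37. 37. 37. 36.]
 [35. 44. 46. 46. 49. 49. 51. 52. 49. 47. 48. 48. 36. 36. 36.]
 [35. 36. 42. 45. 46. 47. 47. 46. 48. 47. 47. 36. 36. 35. 35.]
 [38. 35. 38. 43. 44. 45. 46. 44. 46. 44. 41. 36. 34. 36. 37.]
 [37. 36. 36. 37. 39. 39. 39. 42. 39. 37. 34. 35. 35. 37. 35.]
 [35. 35. 36. 35. 36. 35. 35. 35. 34. 35. 37. 36. 36. 34. 36.]]
```

```bash
python3 - <<'E'
from h import *
t=r.snapshot("top"); s=r.snapshot("side")
for S,(u,v) in ((t,(366,302)),(s,(411,205))):
  P=pc(S)[...,2]
  m=np.zeros(P.shape,np.uint8); m[v-14:v+15,u-14:u+15]=(P[v-14:v+15,u-14:u+15]>.0535)&(S["image"][v-14:v+15,u-14:u+15].mean(-1)>95)
  n,l,st,c=cv2.connectedComponentsWithStats(m); k=1+np.argmax([abs(a[4]) if np.hypot(*(cc-[u,v]))<10 else 0 for a,cc in zip(st[1:],c[1:])])
  print(c[k],st[k],cast(S,c[k],.0573).round(4), np.median(P[l==k]).round(4))
q=[0,1,0,0]
for p in ([.428,-.134,.08],[.652,.142,.162],[.646,-.084,.162],[.43,-.134,.2]): print(r.solve_ik(p,q))
p=r.current_tool_pos(); r.line_to([p[0],p[1],.3]); r.command_gripper(0.0)
print(r.current_time(),r.current_finger_gap(),r.current_contact_force())
r.movep([.428,-.134,.25],q)
print(r.current_time(),r.current_tool_pos(),r.current_eef_rot())
w=r.snapshot("wrist"); cv2.imwrite("pics/w1.png",w["image"][:,:,::-1])
print(px(w,[.428,-.134,.057]))
t=r.snapshot("side"); cv2.imwrite("pics/s1.png",t["image"][:,:,::-1])
E
```

```text
[365.73214286 302.28571429] [360 297  12  12 112] [ 0.4269 -0.135   0.0573] 0.0578
[410.16438356 204.75342466] [405 201  12   8  73] [ 0.4282 -0.1345  0.0573] 0.0574
[ 0.73522595  0.32005617 -0.56088229  1.97448088  0.21448555  0.90477455
  0.06375806]
[ 0.25102676  0.76931894 -0.92723958  1.23627248  0.59875087  1.41170595
 -0.62045884]
[ 0.51901645  0.66680223 -0.71627458  1.29564354  0.43104972  1.33312053
 -0.18877671]
[ 0.78901554  0.17516492 -0.5942374   1.80739946  0.10527136  1.19050789
  0.16271053]
1.7917 -0.00020921706776292194 [-0.11374873  0.05268589 -0.28560591]
3.5917 [ 0.42775351 -0.13592284  0.2499939 ] [ 3.17509635e-04  9.99998272e-01 -1.83126948e-03 -3.86823095e-05]
[278.6991566  185.14231459]
```

```bash
sleep 1
```

```text
(no output)
```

View pics/w1.png

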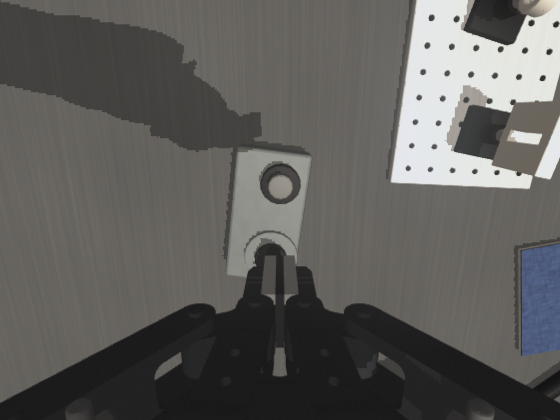

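View pics/s1.png

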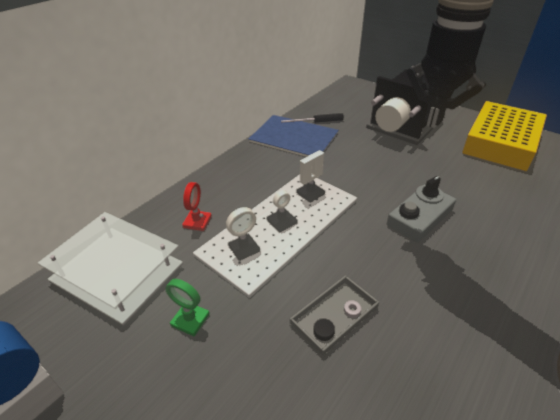

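The wrist view shows the cap at (280,184), and the two-view position projects to (279,185), so they agree. I'm pressing now.

```bash
python3 - <<'E'
from h import *
b=[.4275,-.1348]
r.line_to([*b,.095],.15)
f0=r.current_contact_force()
for z in (.084,.080,.077,.0752):
    r.line_to([*b,z],.02); print(z,r.current_tool_pos().round(4),(r.current_contact_force()-f0).round(2))
r.pause(.3); print(r.current_tool_pos().round(4),(r.current_contact_force()-f0).round(2),r.current_time())
t=r.snapshot("wrist"); cv2.imwrite("pics/w2.png",t["image"][:,:,::-1])
E
```

```text
0.084 [ 0.4275 -0.1348  0.0839] [-0.64 -0.16  0.12]
0.08 [ 0.4273 -0.1347  0.0798] [-0.37  0.71  0.9 ]
0.077 [ 0.4273 -0.1347  0.0768] [-1.6   0.57  0.9 ]
0.0752 [ 0.4274 -0.1348  0.0751] [-0.91  0.74  1.29]
[ 0.4275 -0.1348  0.0753] [-0.36 -0.74  0.36] 6.775
```

```bash
sleep 1
```

```text
(no output)
```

View pics/w2.png

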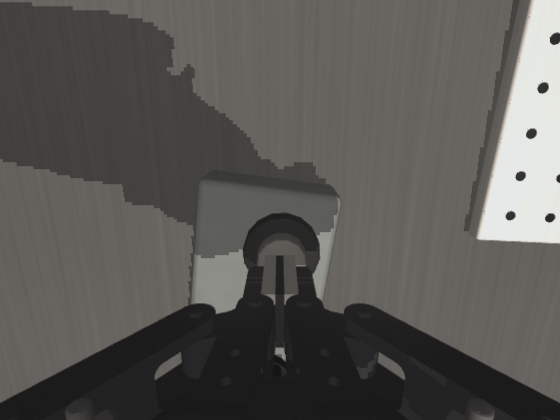

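There's no contact force yet, so the fingertips are still above the cap. I'll keep going down, guided by force.

```bash
python3 - <<'E'
from h import *
b=[.4275,-.1348]
z=.0752
while z>.060:
    z-=.0015; r.line_to([*b,z],.03); r.pause(.1)
    F=np.mean([r.current_contact_force() for _ in range(1)],0)
    print(round(z,4),r.current_tool_pos().round(4),F.round(2),flush=True)
    if F[2]>9: break
print(r.current_time())
t=r.snapshot("wrist"); cv2.imwrite("pics/w3.png",t["image"][:,:,::-1])
t=r.snapshot("side"); cv2.imwrite("pics/s3.png",t["image"][:,:,::-1])
E
```

```text
0.0737 [ 0.4275 -0.1348  0.0737] [-0.04 -0.8   0.25]
0.0722 [ 0.4275 -0.1348  0.0722] [ 0.14  0.22 -0.12]
0.0707 [ 0.4275 -0.1348  0.0707] [ 0.1   0.72 -0.26]
0.0692 [ 0.4275 -0.1348  0.0692] [ 0.17 -0.56 -0.28]
0.0677 [ 0.4275 -0.1348  0.0677] [ 0.05 -0.29 -0.52]
0.0662 [ 0.4275 -0.1348  0.0662] [0.16 0.62 0.55]
0.0647 [ 0.4275 -0.1348  0.0647] [0.5  0.12 0.24]
0.0632 [ 0.4275 -0.1348  0.0632] [-0.14 -0.63 -0.58]
0.0617 [ 0.4275 -0.1348  0.0617] [0.41 0.61 0.37]
0.0602 [ 0.4276 -0.1348  0.0603] [-0.45  0.57  3.12]
0.0587 [ 0.4275 -0.1348  0.0588] [-0.41  1.    2.87]
10.675
```

```bash
sleep 1
```

```text
(no output)
```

View pics/w3.png

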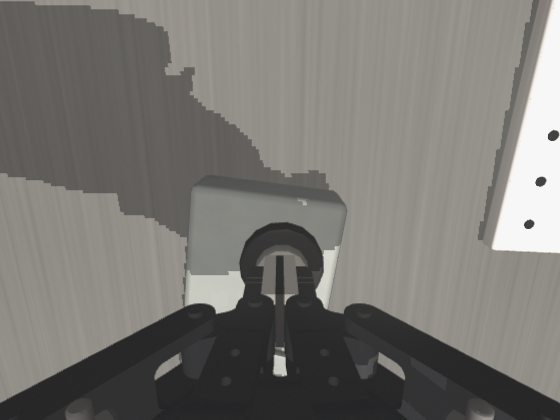

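View pics/s3.png

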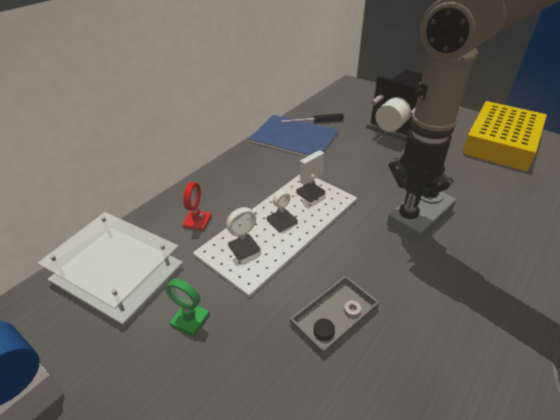

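```bash
python3 - <<'E'
from h import *
w=r.snapshot("wrist");P=pc(w)
cv2.imwrite("pics/c4.png",cv2.resize(w["image"][210:390,200:360,::-1],None,fx=3.3,fy=3.3))
for v in (240,246,250,254,258,262,270,280,290): print(v,[ (1000*P[v,u]).round().tolist() for u in (258,270,280,290,302)])
s=r.snapshot("side");cv2.imwrite("pics/c5.png",cv2.resize(s["image"][120:250,350:490,::-1],None,fx=4,fy=4))
print(r.tcp_to_tips,r.current_finger_gap(),[r.current_contact_force().round(2).tolist() for _ in range(3)])
E
```

```text
240 [[418.0, -121.0, 47.0], [424.0, -121.0, 47.0], [429.0, -121.0, 46.0], [433.0, -121.0, 47.0], [439.0, -121.0, 46.0]]
246 [[418.0, -124.0, 47.0], [424.0, -124.0, 47.0], [429.0, -123.0, 50.0], [433.0, -124.0, 48.0], [439.0, -124.0, 48.0]]
250 [[418.0, -126.0, 48.0], [424.0, -124.0, 51.0], [429.0, -124.0, 53.0], [433.0, -123.0, 53.0], [439.0, -126.0, 47.0]]
254 [[418.0, -128.0, 47.0], [424.0, -125.0, 53.0], [429.0, -125.0, 55.0], [433.0, -126.0, 53.0], [439.0, -128.0, 48.0]]
258 [[418.0, -130.0, 48.0], [424.0, -123.0, 62.0], [429.0, -124.0, 61.0], [433.0, -124.0, 62.0], [439.0, -127.0, 53.0]]
262 [[418.0, -130.0, 51.0], [424.0, -124.0, 65.0], [429.0, -124.0, 65.0], [433.0, -124.0, 66.0], [439.0, -129.0, 54.0]]
270 [[419.0, -127.0, 65.0], [425.0, -124.0, 73.0], [429.0, -123.0, 73.0], [433.0, -123.0, 73.0], [438.0, -127.0, 65.0]]
280 [[420.0, -127.0, 74.0], [425.0, -124.0, 82.0], [429.0, -123.0, 82.0], [432.0, -123.0, 82.0], [437.0, -128.0, 74.0]]
290 [[420.0, -127.0, 83.0], [425.0, -123.0, 90.0], [428.0, -123.0, 90.0], [432.0, -124.0, 88.0], [437.0, -128.0, 81.0]]
0.025 0.0017989349629192108 [[-1.4, 0.19, 3.7], [-1.4, 0.19, 3.7], [-1.4, 0.19, 3.7]]
```

```bash
sleep 1
```

```text
(no output)
```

View pics/c4.png

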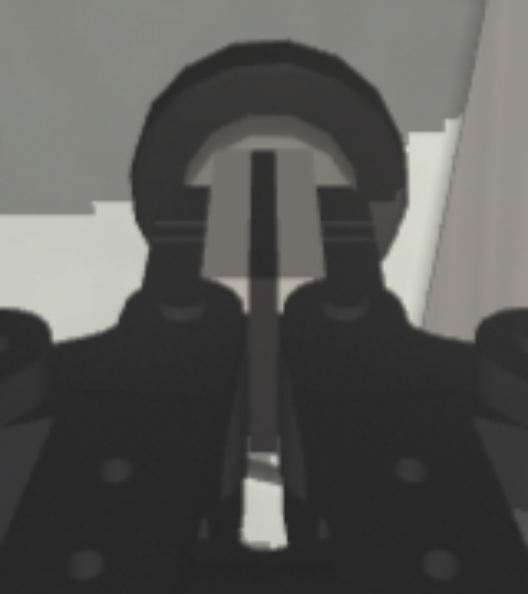

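View pics/c5.png

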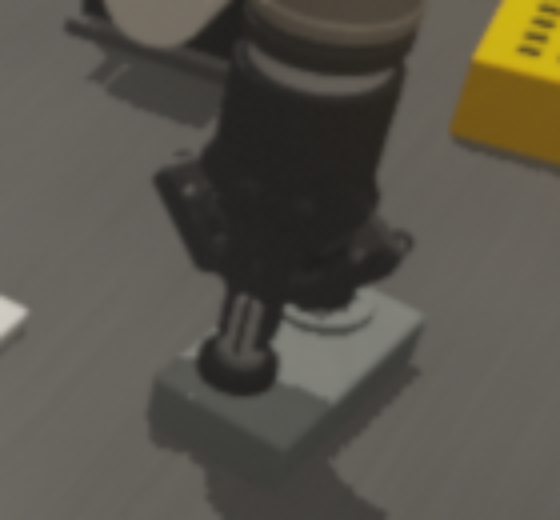

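The picture and depth agree that the fingertips really stand only about 4 mm ahead of the reported TCP, not 25 mm. The tips read about 0.055 with the TCP at 0.0588, and contact began at about 0.061 against a cap top of 0.057. Sideways they're centred. I'll use the measured offset and finish the press by force.

```bash
python3 - <<'E'
from h import *
b=[.4275,-.1348]
z=.0588
while z>.0525:
    z-=.001; r.line_to([*b,z],.03); r.pause(.1)
    F=r.current_contact_force(); print(round(z,4),r.current_tool_pos().round(4),F.round(2),flush=True)
    if F[2]>9: break
r.pause(.2); print(r.current_tool_pos().round(4),r.current_contact_force().round(2),r.current_time())
w=r.snapshot("wrist");P=pc(w)
cv2.imwrite("pics/w5.png",cv2.resize(w["image"][200:320,200:360,::-1],None,fx=4,fy=4))
E
```

```text
0.0578 [ 0.4276 -0.1348  0.0578] [-0.58  0.53  4.23]
0.0568 [ 0.4276 -0.1348  0.0569] [-1.69  0.64  3.64]
0.0558 [ 0.4276 -0.1348  0.0559] [-0.7  -0.34  4.55]
0.0548 [ 0.4276 -0.1348  0.0555] [-2.74  0.7  10.57]
[ 0.4276 -0.1348  0.0555] [-2.53  1.07 10.17] 12.475
```

```bash
sleep 1
```

```text
(no output)
```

View pics/w5.png

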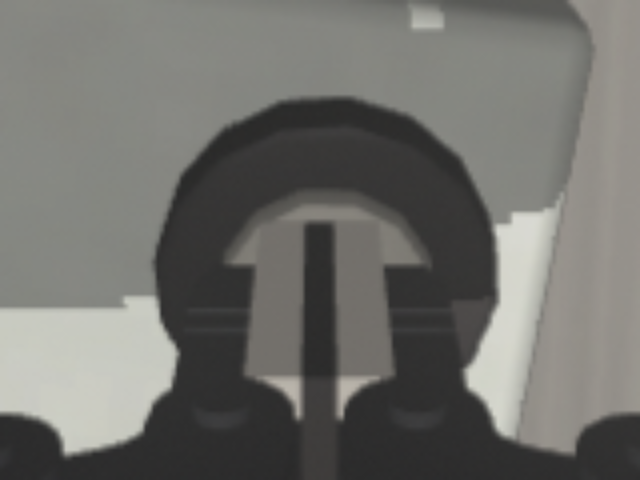

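The force climbed to 4.5 N and then jumped to 10 N with the TCP at 0.0555. That's the bottom stop, and it confirms a tip offset of about 4.5 mm. Now I'll release and go to a point high above the lens.

```bash
python3 - <<'E'
from h import *
q=[0,1,0,0]
r.line_to([.4275,-.1348,.1],.1); r.line_to([.4275,-.1348,.24],.2)
r.movep([.652,.142,.24],q)
print(r.current_time(),r.current_tool_pos().round(4),r.current_contact_force().round(2))
t=r.snapshot("top");P=pc(t); print("btn z",np.nanmedian(P[300:306,363:369,2]))
s=r.snapshot("side");cv2.imwrite("pics/s6.png",s["image"][:,:,::-1])
w=r.snapshot("wrist");cv2.imwrite("pics/w6.png",w["image"][:,:,::-1]); print(px(w,[.652,.142,.117]))
Pw=pc(w)
m=(Pw[...,2]>.112)&(Pw[...,2]<.125)&(Pw[...,0]>.56)&(Pw[...,0]<.72)
for a,b in ((.08,.25),(-.16,-.03)):
    q=Pw[m&(Pw[...,1]>a)&(Pw[...,1]<b)]; print(len(q), np.median(q,0).round(4) if len(q) else '',q.min(0).round(3) if len(q) else '',q.max(0).round(3)if len(q) else '')
E
```

```text
15.3167 [0.6523 0.1399 0.24  ] [-0.58 -0.46 -0.59]
btn z 0.05801507716446867
[277.71230261 202.4499903 ]
656 [0.6547 0.1413 0.1155] [0.644 0.122 0.112] [0.666 0.158 0.118]
0
```

```bash
sleep 1
```

```text
(no output)
```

View pics/s6.png

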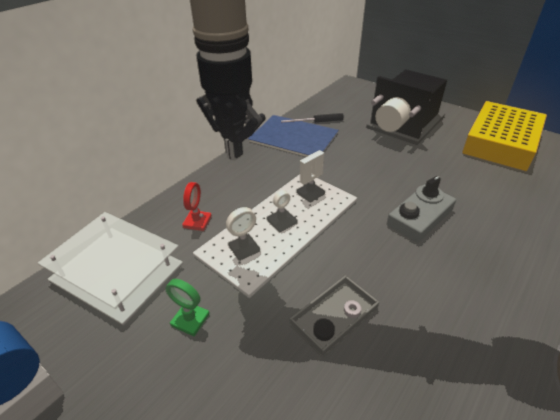

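View pics/w6.png

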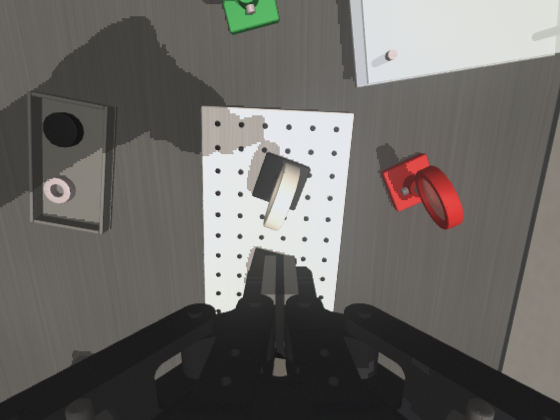

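The button is up (0.058). The wrist view puts the ring top at about (0.654, 0.141, 0.117), which agrees with the other views. I'm going down to point.

```bash
python3 - <<'E'
from h import *
r.line_to([.653,.1415,.149],.1)
s=r.snapshot("side");cv2.imwrite("pics/s7.png",cv2.resize(s["image"][100:280,160:340,::-1],None,fx=3,fy=3))
w=r.snapshot("wrist");cv2.imwrite("pics/w7.png",w["image"][:,:,::-1])
r.pause(2.3)
print(r.current_time(),r.current_tool_pos().round(4),r.current_contact_force().round(2))
E
```

```text
18.925 [0.653  0.1415 0.149 ] [ 0.04 -0.46  1.23]
```

```bash
sleep 1
```

```text
(no output)
```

View pics/s7.png

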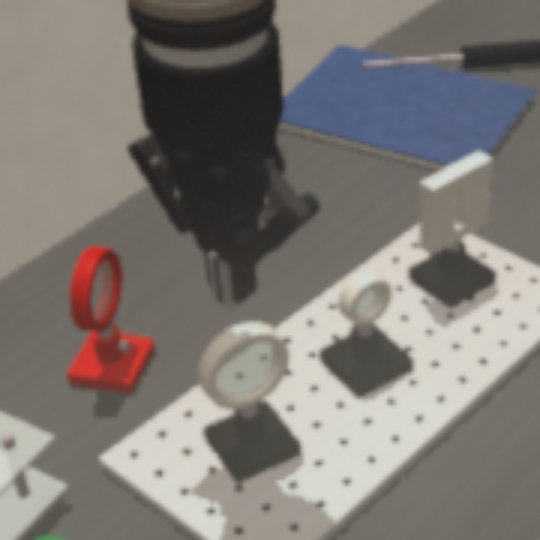

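View pics/w7.png

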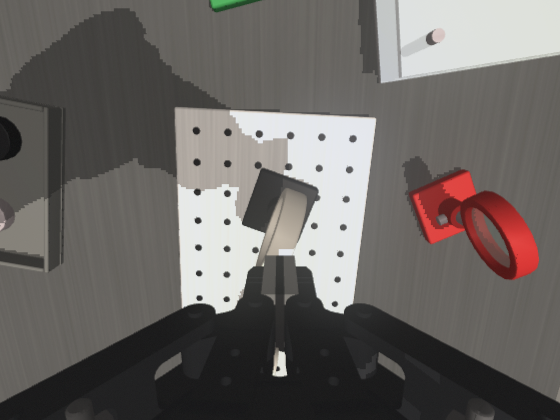

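The side view shows the fingertips hanging centred just above the white ring (crop 230,298 against the ring top at 245,325), touching nothing. I'll check the tip height from that pixel, then move to the slit.

```bash
python3 - <<'E'
from h import *
s=r.snapshot("side")
for z in (.124,.135,.1445,.15): print(z,px(s,[.653,.1415,z]).round(1), "seen ~(236.7,198)")
P=pc(s); m=(P[...,2]>.125)&(abs(P[...,0]-.653)<.03)&(abs(P[...,1]-.1415)<.03); print("lowest tip z",np.percentile(P[m][:,2],[0,2,5]).round(4))
r.pause(.3)
r.line_to([.653,.1415,.22],.15); r.line_to([.647,-.084,.22],.15); r.line_to([.647,-.084,.149],.1)
s=r.snapshot("side");cv2.imwrite("pics/s8.png",cv2.resize(s["image"][60:240,230:410,::-1],None,fx=3,fy=3))
w=r.snapshot("wrist");cv2.imwrite("pics/w8.png",w["image"][:,:,::-1]); 
r.pause(2.3)
print(r.current_time(),r.current_tool_pos().round(4),r.current_contact_force().round(2))
E
```

```text
0.124 [238.8 207.4] seen ~(236.7,198)
0.135 [238.3 202.9] seen ~(236.7,198)
0.1445 [237.9 198.9] seen ~(236.7,198)
0.15 [237.6 196.6] seen ~(236.7,198)
lowest tip z [0.1437 0.1577 0.1691]
24.8083 [ 0.647 -0.084  0.149] [-0.21  0.25 -0.66]
```

```bash
sleep 1
```

```text
(no output)
```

View pics/s8.png

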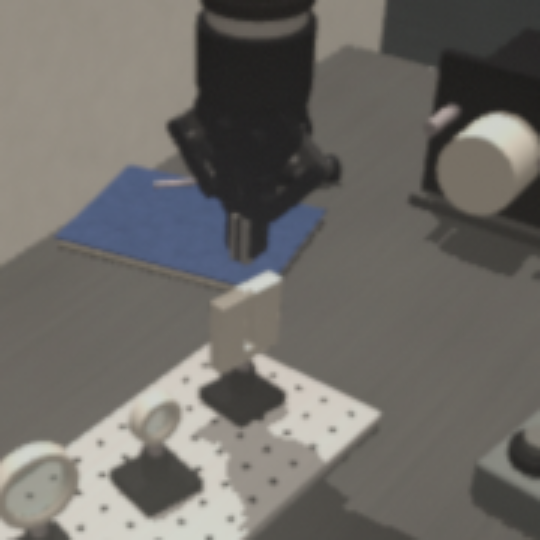

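View pics/w8.png

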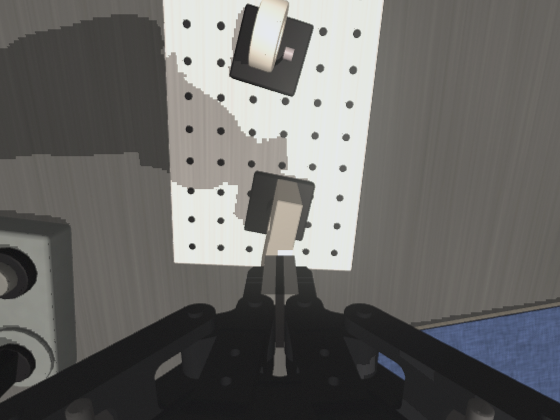

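The fingertips are centred above the slit plate's top edge (side crop: tips 245,262, edge about 245,288) with a clear gap. At the lens, the side view confirmed the tip height at 0.144. I'm handing in.

```bash
python3 - <<'E'
from h import *
t=r.snapshot("top");P=pc(t); print("btn z",np.nanmedian(P[300:306,363:369,2]))
print(r.current_time(),r.current_tool_pos().round(4)); r.job_done()
E
```

```text
btn z 0.05745794815567609
24.8583 [ 0.647 -0.084  0.149]
the job is handed in; nothing more can be done
```

I pressed the record button to its stop and let it come up. I then pointed at the larger lens holder and next at the square slit holder, for just over 2 s each, and handed in at about 25 s still pointing at the slit. No verdict was reported.

**Last checks:**
- **Button:** the force reached 4.5 N and then jumped to about 10 N at the stop, after about 6 mm of travel. At hand-in the cap top was back at 0.057 m.
- **Pointing:** the fingertips were about 27 mm above each holder's top and centred to within a few millimetres. The side view confirmed the tip height at the lens, and there was a clear gap over both holders.
- **Contact:** the force readings while pointing were only noise (about 1 N or less), and the pictures show nothing moved. I did not measure the knob, cap or collar again.

**What disagreed:** with the gripper shut, the fingertips were only about 4.5 mm ahead of the reported TCP, not the 25 mm stated. Contact force, wrist depth and the side view all agreed on this. My first press therefore stopped short, and I finished it by force. I then chose the pointing height to meet the limits under either value.

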